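# Check a chromatography column's length in the bench caliper

## Robot

A 6-joint arm with a two-finger parallel gripper is mounted at the origin on the work surface. World frame = base frame: x ahead of the robot, y to its left, z up, the work surface at z = 0. Lengths are in mm, angles in rad, forces in N, time in s.
With the tool pointing down it reaches from about 350 to 775 mm from the base axis. Payload 7.3 kg.
Tool frame: the origin (TCP) lies midway between the tips of the shut fingers; the grasp point (between the pads) lies 19 mm behind it; z points along the fingers, y is the line along which they close (so a half turn about z gives the same grasp; the last joint's range is limited). The gripper opens to 92 mm and grips with 3 to 60 N. Pads are 19 mm wide; open, the fingers measure 130 mm over their backs; the gripper's body (75 mm by 190 mm) begins 47 mm behind the grasp point.
Start: joints at [-1.337, 0.342, 1.524, -0, 1.275, -0.146], TCP at [194.659, -487.599, 226.741] pointing down, gripper open.
Joint ranges: [-2.53, 2.53], [-0.77, 2.02], [0.04, 2.7], [-1, 4.14], [0.28, 2.66], [-3.11, 3.11]. Speed limits (rad/s): [2.57, 2.57, 3.14, 3.14, 3.14, 3.14].

## Interface

Orientations are given as a rotation vector (axis times angle).
In Python, from cell import r, eyes, order gives the robot as it stands. Calls block until the motion is done:
- r.goto(position, orientation): joint-space move of the TCP to a pose.
- r.servo_line(position, v=150, ori=None): straight line of the TCP; ori=None keeps the orientation; v is the mean speed in mm/s.
- r.move_joints(angles): joint-space move.
- r.gripper_open() and r.grasp(grasp_force=None): open the fingers fully, or close them until they stop; grasp_force is the grip in N (None keeps the last).
- r.wait(seconds).
- r.solve_ik(position, orientation): joint angles nearest the present ones, or None.
- r.observe(): the state.
- eyes.capture(name): name is "side" or "top"; returns a dict with "img" (384x512x3 uint8, red, green, blue), "depth" (384x512 float32, mm along the optical axis (not along the pixel's ray), 0 where there is no reading), "fx", "fy", "cx", "cy" (pixels), "dist" ([k1, k2, p1, p2, k3] as OpenCV has them; the pictures are not rectified), "xyz" and "rotation" of the camera in the world. Camera axes: x right, y down, z forward; pixel columns grow to the right and rows downward; lengths in mm; the calibration is good to about 2 mm. A picture is of the moment at which its call begins.
A pose or a line that the arm cannot do raises r.MotionError and nothing moves.
- order.sign_off(): hands the job in; it is judged then, once.
Trained networks look in a picture, given as the dict that the camera call returned (one of the last four; its "shot" number tells which), for a name from the list of things; names that differ only in an ending like _2 or _b are one class to them, and where a whole thing is asked for, a point or a joint stands for the part that bears it (a point fixed in the world has none). Each returns a list of dicts, best first, with "score" (0 to 1); they miss things now and then, are a little off and sometimes report something else, mostly with a low value. They report only what shows in the picture. A call takes as long as a camera call.
- eyes.regions_of(picture, query): "region" (384x512 bool, what is visible of it) and "bbox" ([left, top, right, bottom] in pixels, round what is visible of it).
The state is a dict: "t": time; "q": joint angles; "dq": joint speeds; "effort": joint torques, N m; "tool_pos": TCP position; "tcp_rot": TCP orientation; "force": force on the tool from outside, world axes, zero at the start; "torque": the same for the moment, N m; "gripper_width": opening from 0.0 (shut) to 1.0 (fully open); "finger_force": force on a finger pad.
Only numpy, scipy, OpenCV 4.12 (cv2) and the standard library are available. Lean on these libraries where they do the work, as an engineer would, in place of code of your own. Each camera call takes 0.05 s, during which the arm holds its last target. There are 200 camera calls.

## Task

Take the longer of the two steel columns from its stand and lower it (do not drop it) into the V rests of the bench caliper, between the jaws, and let go of it. Then slide the movable jaw gently along the beam until the column is held touching both jaws, without forcing that jaw out of square, and leave the caliper closed on it. Leave the other column, the bottle, the wrench and the phone where they are.

Things in the scene. Friction and masses are not known exactly. Their poses are not given: they have to be found in the camera images.
- long_column: The longer steel column: tube 26 mm in diameter, 150 mm long over all, end nuts 34 mm in diameter and 22 mm long with flat ends, 0.3 kg. Origin at its middle on the axis, y along it. It lies level, axis 38 mm above the table, on a low grey stand's two V rests (9 mm wide, 23 mm either side of the stand's middle, which is within 6 mm of the column's); base 5 mm thick. Grip its middle from above.
- short_column: The shorter steel column, the same but 105 mm long, in a stand of the same kind. Origin at its middle, y along it. Must stay where it is.
- gauge: Bench caliper fixed to the table: grey base 140 (x) x 340 (y) x 12 mm; steel beam 22 mm wide along y at x = -50 mm, top 30 mm above the table. Origin at table height, 8 mm to +x of the base's middle, z up. Fixed jaw at the -y end, face at y = -120 mm looking to +y; the movable jaw faces it. Jaws reach from the beam to x = 43 mm; at the column 36 mm wide, 12 mm thick, top 75 mm above the table.
- rest (a point): Where the column's middle belongs: in the two grey V rests (10 mm wide, 28 mm either side along y), its end against the fixed jaw. 50 mm above the table, at x = 25, y = -45 mm in the caliper's frame. Axes as the caliper's: y along the beam from fixed to movable jaw, x away from the beam, z up. Either way round will do; the column slides easily (under 2 N), 18 mm to +y before a nut meets a V rest.
- fixed_jaw: The fixed jaw. Origin on its face, on the line of the column's axis, 50 mm above the table; axes as the caliper's, the face looking to +y.
- jaw_face (a point): Point on the movable jaw's measuring face, on the line of the column's axis, 50 mm above the table. The face looks to this frame's -y.
- tab (a point): Point in the black thumb tab on the movable jaw's slide, over the beam, 80 mm above the table. The tab is 14 mm thick along the beam, 24 mm across, from 44 to 96 mm above the table; at x = -50 mm in the caliper's frame and 55 mm to +y of the movable jaw's face. Pinch or push it to slide the jaw. Nothing else within 35 mm is more than 46 mm high.
- slide (a joint): Opening between the jaw faces in m when the jaw is square (0 closed, 0.2 fully open; starts at 0.175 to 0.195). Grows towards the caliper's +y. It takes about 3 N to slide and stays where it is left.
- jaw (a joint): How far the movable jaw is turned out of square on its slide, in rad; 0 is square. It pivots about an upright axis over the beam, 75 mm from the column's axis, against a spring (12 N m/rad): 10 N on the column turns it about 0.06 rad.
- solvent_bottle: Clear bottle with blue cap, 72 mm in diameter, 150 mm tall, at the right. Origin under its middle. Stays.
- wrench: Steel open-ended wrench, 160 mm long, lying at the far left. Stays.
- phone: Black phone, 72 x 150 x 9 mm, lying flat in the far middle. Stays.

How it is judged:
By the outcome, as a careful person would: the job done as asked, in the order asked, and still so for the second after the job is handed in, with the robot touching nothing.
It also fails if it takes over 56 s, if anything falls off the work surface, if the arm or the gripper's body presses on something with over 40 N, if the wrist force passes 120 N, or if a joint passes its speed limit or range.

## Working session

There is one attempt and no reset: what is moved stays moved. The work goes in short steps, each a Python script; the robot and the scene stay as the last script left them, time stands still between calls to the robot, and variables do not carry over. Pictures are saved under pics/ and viewed, at most 10 in all, crops included, and the job is handed in when it is done.

```bash
mkdir -p pics; ls
cat > h.py <<'E'
import numpy as np, cv2
from cell import r, eyes, order
def cloud(p):
    """world xyz (mm) per pixel, nan where no depth"""
    h,w=p["depth"].shape
    K=np.array([[p["fx"],0,p["cx"]],[0,p["fy"],p["cy"]],[0,0,1.]])
    u,v=np.meshgrid(np.arange(w),np.arange(h))
    n=cv2.undistortPoints(np.stack([u,v],-1).reshape(-1,1,2).astype(float),K,np.array(p["dist"],float)).reshape(h,w,2)
    d=np.where(p["depth"]>0,p["depth"],np.nan)[...,None]
    c=np.concatenate([n*d,d],-1)
    R=np.array(p["rotation"],float)
    if R.shape!=(3,3): R=cv2.Rodrigues(R)[0]
    return c@R.T+np.array(p["xyz"],float)
E
python3 - <<'E'
from h import *
for n in("top","side"):
    p=eyes.capture(n); cv2.imwrite(f"pics/{n}0.png",cv2.resize(p["img"][...,::-1],(800,600)))
    print(n,p["xyz"],p["rotation"],p["fx"]); np.savez(f"{n}0.npz",X=cloud(p),img=p["img"])
    X=cloud(p)
    for q in("long_column","short_column","gauge","tab","jaw_face","fixed_jaw","solvent_bottle"):
        for d in eyes.regions_of(p,q)[:2]:
            P=X[d["region"]]; P=P[~np.isnan(P[:,0])]
            print(q,round(d["score"],2),d["bbox"],len(P),np.median(P,0).round(),P.min(0).round(),P.max(0).round())
s=r.observe();print(s["t"],s["tcp_rot"],s["force"],s["gripper_width"])
E
```

```text
cell.py
pics
top [ 561.43852255  -73.19688955 1109.34320079] [-2.16782944  2.22436595 -0.04674261] 361.01936168092107
short_column 0.9 [129.3, 235.5, 165.9, 252.2] 299 [456. 252.  50.] [439. 201.  30.] [472. 305.  60.]
gauge 0.46 [239.2, 178.5, 273.7, 215.2] 424 [563. -68.  46.] [ 536. -122.    8.] [636. -18. 101.]
tab 0.88 [238.2, 179.3, 272.0, 216.1] 475 [561. -68.  45.] [ 529. -116.    7.] [633. -17. 101.]
jaw_face 0.65 [261.5, 179.0, 273.2, 210.3] 133 [ 597. -104.   48.] [ 542. -122.   13.] [637. -80.  79.]
fixed_jaw 0.49 [323.1, 193.9, 338.2, 225.1] 173 [ 557. -289.   46.] [ 501. -315.   10.] [ 589. -273.   79.]
solvent_bottle 0.56 [366.7, 165.4, 406.8, 195.7] 756 [ 627. -436.  102.] [ 592. -529.   -3.] [ 675. -414.  154.]
side [141.79914041 742.18520711 866.40816572] [-0.70703981  2.56534288 -1.20291427] 462.6053916355332
long_column 0.78 [148.4, 267.7, 199.2, 320.9] 865 [611. 282.  49.] [596. 168.  -2.] [638. 354.  59.]
short_column 0.89 [223.3, 295.9, 257.5, 339.1] 666 [449. 267.  49.] [434. 207.  -1.] [483. 311.  58.]
short_column 0.47 [297.4, 153.5, 321.4, 180.8] 279 [ 555. -285.   44.] [ 498. -358.    1.] [ 588. -267.   77.]
gauge 0.77 [220.4, 154.4, 340.8, 245.2] 4440 [ 560. -137.   13.] [ 457. -353.   -4.] [684.  21.  98.]
tab 0.73 [131.4, 231.3, 175.5, 270.7] 434 [758. 188.   7.] [690. 157.  -1.] [850. 224.  13.]
jaw_face 0.81 [251.5, 184.7, 277.4, 210.3] 220 [ 615. -101.   52.] [ 542. -194.   -3.] [673. -38.  96.]
fixed_jaw 0.59 [297.3, 154.1, 321.9, 180.9] 325 [ 555. -286.   43.] [ 498. -403.   -2.] [ 620. -267.   77.]
solvent_bottle 0.61 [296.8, 103.5, 321.2, 152.8] 838 [ 619. -425.   79.] [ 592. -663.   -3.] [ 737. -408.  154.]
0.8 [3.08501925e+00 5.92959270e-01 6.54701834e-05] [0.13986417 0.21865835 0.05951349] 0.9998947908958759
```

View pics/top0.png

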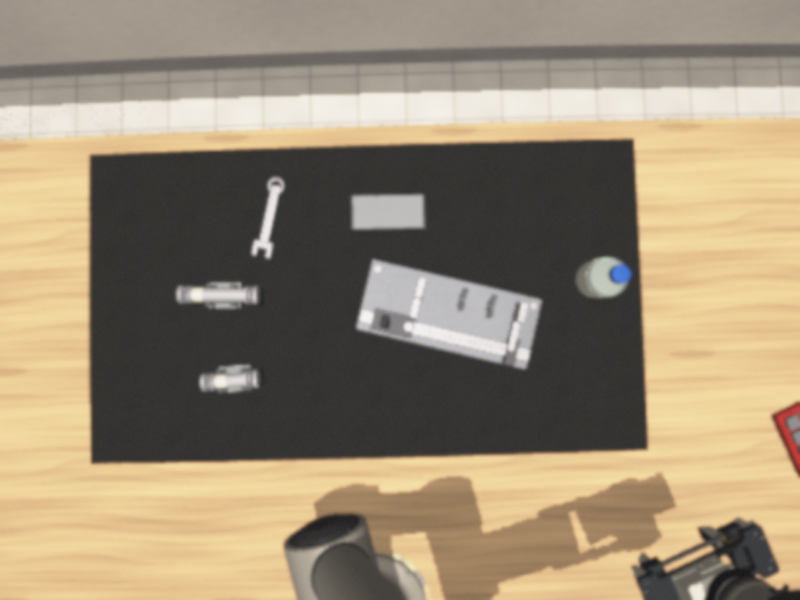

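View pics/side0.png

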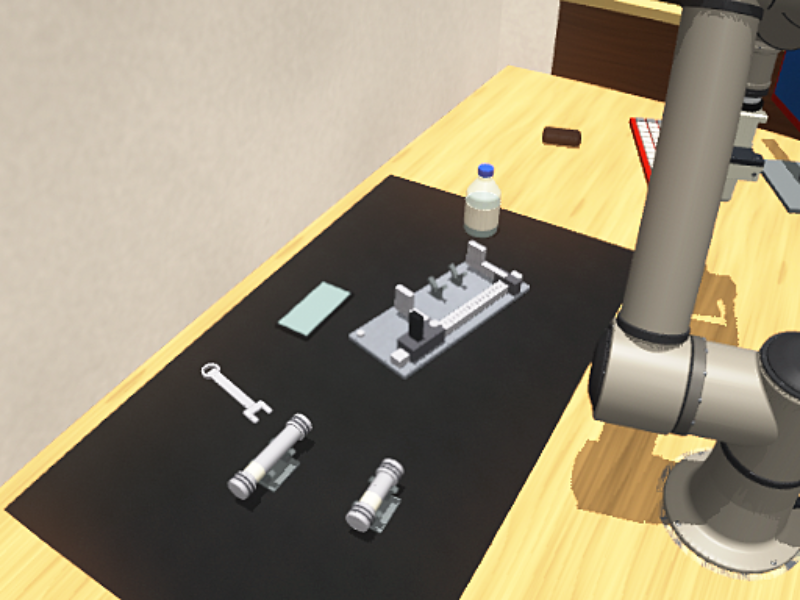

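The top view shows the caliper at about (450,315) of 800x600, with its movable jaw on the left at (418,298), the tab at (385,322) and the V rests at (462,298) and (490,305). The long column is at (217,295) and the short one at (229,380). The side view agrees. Next I'll fit precise poses from depth.

```bash
cat > m.py <<'E'
from h import *
T=np.load("top0.npz");S=np.load("side0.npz")
def pts(D,lo,hi):
    X=D["X"].reshape(-1,3); return X[np.all((X>lo)&(X<hi),1)]
for n,D in(("top",T),("side",S)):
    # mat height check
    print(n,"mat z",np.nanmedian(pts(D,[400,50,-20],[440,150,30])[:,2]))
    B=pts(D,[430,-400,7],[720,60,17])
    (c,wh,a)=cv2.minAreaRect(B[:,:2].astype(np.float32)); print(" base rect",np.round(c,1),np.round(wh,1),round(a,2),len(B),np.median(B[:,2]).round(1))
    for k,(lo,hi) in {"long":([560,150,34],[660,400,70]),"short":([400,150,34],[520,350,70])}.items():
        C=pts(D,lo,hi); (c,wh,a)=cv2.minAreaRect(C[:,:2].astype(np.float32))
        vx,vy,x0,y0=cv2.fitLine(C[:,:2].astype(np.float32),cv2.DIST_HUBER,0,.01,.01).ravel()
        t=(C[:,:2]-[x0,y0])@[vx,vy]; m=np.array([x0,y0])+np.array([vx,vy])*(t.min()+t.max())/2
        print(" ",k,np.round(c,1),np.round(wh,1),round(a,2),"line dir",round(float(np.degrees(np.arctan2(vy,vx))),2),m.round(1),np.ptp(t).round(1),C[:,2].max().round(1),np.percentile(C[:,2],[50,95]).round(1))
E
python3 m.py
```

```text
top mat z 0.4835472192930865
 base rect [ 569.2 -179.1] [245.9 428.7] 1.91 3584 11.8
  long [620.3 273.3] [149.5  39.1] 88.14 line dir 88.4 [618.3 273.4] 149.5 58.5 [49.3 55.2]
  short [453.5 254.7] [ 38.6 107.9] 4.83 line dir -86.63 [455.7 254.8] 107.7 60.3 [49.4 56. ]
side mat z 0.6473589343346475
 base rect [ 544.  -156.4] [345.2 193.1] 75.19 2234 11.2
  long [615.7 276.7] [153.3  40.3] 88.33 line dir 87.34 [610.3 276.9] 153.4 59.1 [48.9 55.1]
  short [452.9 257.5] [ 40.4 105.7] 6.23 line dir -87.61 [449.3 257.1] 106.4 58.5 [49.5 55.2]
```

```bash
cat > m2.py <<'E'
from h import *
from m import T,S,pts
from scipy.optimize import minimize,least_squares
def rectfit(D,x0,w,l,zc,lo,hi):
    P=pts(D,lo,hi); lab=P[:,2]>zc
    def f(p):
        c,s=np.cos(p[2]),np.sin(p[2]); q=(P[:,:2]-p[:2])@np.array([[c,-s],[s,c]])
        d=np.maximum(abs(q[:,0])-w/2,abs(q[:,1])-l/2)
        return np.mean(np.where(lab,1,-1)*np.tanh(d/3))
    b=min((minimize(f,x0+np.array([dx,dy,a]),method="Nelder-Mead",options=dict(xatol=1e-3,fatol=1e-7,initial_simplex=x0+np.array([[dx,dy,a],[dx+8,dy,a],[dx,dy+8,a],[dx,dy,a+.08]]))) for dx in(-8,8) for dy in(-8,8) for a in(-.05,.05)),key=lambda o:o.fun)
    return b.x,b.fun
def cyl(D,lo,hi,L,zax=38):
    P=pts(D,lo,hi)
    def res(p):
        u=np.array([-np.sin(p[1]),np.cos(p[1])]);n=np.array([np.cos(p[1]),np.sin(p[1])])
        q=P[:,:2]-[p[0],p[2]]; t=q@u; rr=np.hypot(q@n,P[:,2]-zax-p[3])
        R=np.where(abs(t)>L/2-22,17,13); return np.maximum(abs(rr-R),np.maximum(abs(t)-L/2,0))
    best=None
    for y0 in np.arange((lo[1]+hi[1])/2-12,(lo[1]+hi[1])/2+13,4):
        o=least_squares(lambda p:res(p),[P[:,0].mean(),0,y0,0],loss="soft_l1",f_scale=1.5,diff_step=1e-3,x_scale=[5,.05,5,2])
        if best is None or o.cost<best.cost:best=o
    return best.x,best.cost/len(P),len(P)
if __name__=="__main__":
  for n,D in(("top",T),("side",S)):
    print(n,"gauge base",rectfit(D,np.array([565,-178,-.22]),140,340,6,[430,-385,-10],[690,60,40]))
    print(n,"long cyl x,yaw,y,dz",cyl(D,[570,170,30],[660,380,70],150))
    print(n,"long rect",rectfit(D,np.array([614,275,-.03]),34,150,28,[540,170,-10],[690,380,70]))
    for k,(lo,hi) in {"fixed":([480,-330,62],[620,-250,90]),"mov":([480,-150,62],[660,-50,79]),"tab":([480,-120,84],[600,10,110]),"beam":([480,-260,26],[590,-120,36])}.items():
        C=pts(D,lo,hi); 
        if len(C)>5: print("  ",k,len(C),C.mean(0).round(1),[np.round(v,2) for v in cv2.minAreaRect(C[:,:2].astype(np.float32))])
E
python3 m2.py | grep -v "mat z\|base rect\|line dir"
```

```text
top gauge base (array([ 5.70971400e+02, -1.66066741e+02, -2.61326990e-01]), np.float64(-0.9632540539922666))
top long cyl x,yaw,y,dz (array([ 6.18527574e+02, -3.37204125e-02,  2.74497749e+02, -8.30380646e-03]), np.float64(1.4908620259026053), 542)
top long rect (array([ 6.19117060e+02,  2.74366799e+02, -3.22966049e-02]), np.float64(-0.9125814991686445))
   fixed 65 [ 570.4 -293.2   73.2] [array([ 570.14, -294.09]), array([12.39, 35.77]), np.float64(74.31)]
   mov 53 [ 618.8 -108.7   74.5] [array([594.98, -90.61]), array([21.41, 99.26]), np.float64(51.25)]
   tab 44 [560.1 -43.1  95. ] [array([559.99, -43.07]), array([13.57, 23.93]), np.float64(74.08)]
   beam 354 [ 523.5 -190.8   30.1] [array([ 533.55, -188.17]), array([ 96.81, 134.88]), np.float64(6.0)]
side gauge base (array([ 5.69383690e+02, -1.63293627e+02, -2.68760283e-01]), np.float64(-0.9285496203637016))
side long cyl x,yaw,y,dz (array([ 6.16988876e+02, -3.74405351e-02,  2.77018786e+02,  2.68936379e-01]), np.float64(1.511154757034281), 883)
side long rect (array([ 6.17899980e+02,  2.78486457e+02, -2.90942932e-02]), np.float64(-0.7594838568603809))
   fixed 68 [ 566.9 -289.8   70.6] [array([ 568.66, -291.12]), array([15.24, 36.83]), np.float64(70.18)]
   mov 75 [ 615.7 -102.2   71.1] [array([ 616.02, -102.86]), array([14.08, 35.91]), np.float64(78.0)]
   tab 61 [556.9 -35.9  91.9] [array([557.62, -38.16]), array([15.08, 26.51]), np.float64(73.43)]
   beam 298 [ 522.9 -190.2   29.3] [array([ 551.21, -198.  ]), array([146.25,  94.21]), np.float64(75.22)]
```

```bash
cat >> h.py <<'E'
from scipy.spatial.transform import Rotation
def down(phi):
    y=np.array([np.cos(phi),np.sin(phi),0]);z=np.array([0,0,-1.])
    return Rotation.from_matrix(np.stack([np.cross(y,z),y,z],1)).as_rotvec()
E
python3 - <<'E'
from h import *
for phi in(-.034,-.034+np.pi): print(phi,r.solve_ik([618,275.5,180],down(phi)))
for phi in(-.265,-.265+np.pi): print(phi,r.solve_ik([592,-208,180],down(phi)),r.solve_ik([558,-40,80],down(phi)))
E
```

```text
-0.034 [ 3.06195460e-01  6.60806489e-01  1.11958281e+00 -4.44089210e-16
  1.36120336e+00  3.40195460e-01]
3.1075926535897933 [ 3.06195460e-01  6.60806489e-01  1.11958281e+00 -4.44089210e-16
  1.36120336e+00 -2.80139719e+00]
-0.265 [-4.59938408e-01  5.66834300e-01  1.29038681e+00 -4.44089210e-16
  1.28437154e+00 -1.94938408e-01] [-2.08557414e-01  5.58698137e-01  1.61675110e+00 -4.44089210e-16
  9.66143416e-01  5.64425859e-02]
2.876592653589793 [-4.59938408e-01  5.66834300e-01  1.29038681e+00 -4.44089210e-16
  1.28437154e+00  2.94665425e+00] [-2.08557414e-01  5.58698137e-01  1.61675110e+00 -4.44089210e-16
  9.66143416e-01 -3.08515007e+00]
```

Run:
```python
from h import *
o=down(-.034)
r.goto([618,275.5,120],o)
r.servo_line([618,275.5,24],v=120)
print(r.observe()["force"])
r.grasp(30); s=r.observe(); print(s["t"],s["gripper_width"]*92,s["finger_force"],s["force"])
r.servo_line([618,275.5,150],v=120)
s=r.observe(); print(s["gripper_width"]*92,s["finger_force"],s["force"])
r.goto([592.5,-208,150],down(-.265))
r.servo_line([592.5,-208,90],v=120)
for n in("top","side"):
    p=eyes.capture(n); np.savez(f"{n}1.npz",X=cloud(p),img=p["img"])
    cv2.imwrite(f"pics/{n}1.png",cv2.resize(p["img"][100:280,170:410,::-1],(800,600)))
s=r.observe(); print(s["t"],s["gripper_width"]*92,s["tool_pos"])
```

```text
[0.44805585 0.4460029  0.40808376]
5.8833 24.974931496494474 30.001060366630554 [-5.41488059 -0.49616437  3.05409   ]
25.28895871425028 29.999650418758392 [-1.12707961 -0.44394247 -3.42688019]
9.6 25.222581576639925 [ 593.28821714 -208.20373957   91.203191  ]
```

View pics/side1.png

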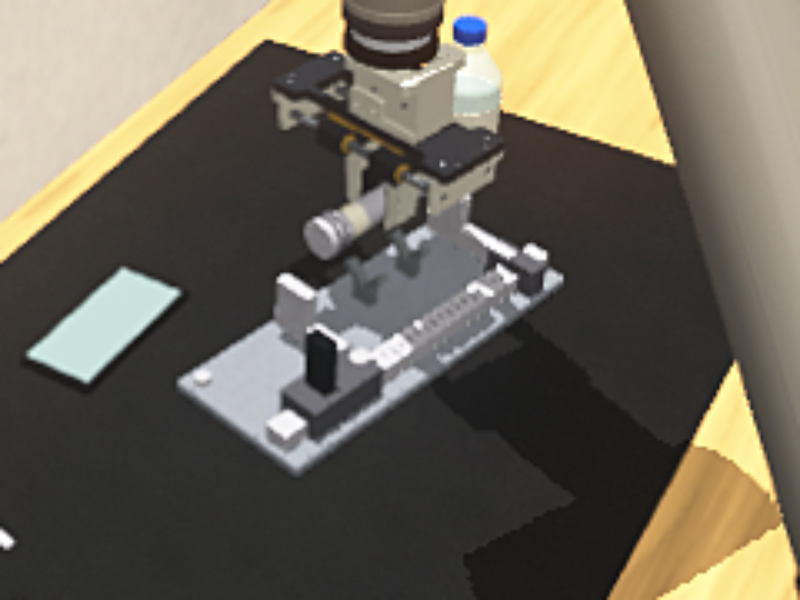

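View pics/top1.png

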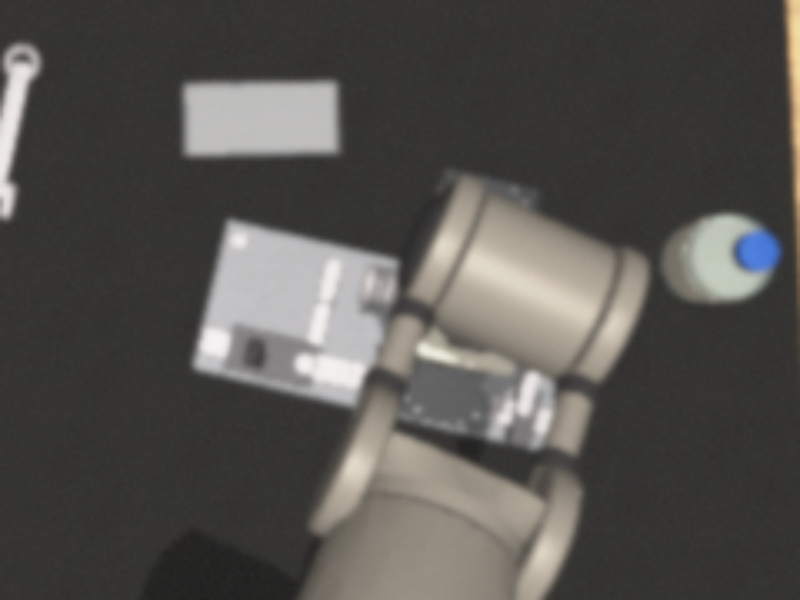

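The column is held in line with the caliper: its near nut is at (325,235) in the side crop and (378,288) in the top crop, between the jaws. Next I'll measure that nut against the caliper in each camera's own frame.

```bash
python3 - <<'E' | grep -v "mat z\|base rect\|line dir"
from h import *
from m2 import *
for n,b,y in(("top",(571,-166.1),-.265),("side",(569.4,-163.3),-.265)):
    D=np.load(n+"1.npz"); c,s=np.cos(y),np.sin(y)
    X=D["X"].reshape(-1,3); X=X[~np.isnan(X[:,0])]
    g=(X[:,:2]-b)@np.array([[c,-s],[s,c]])-[8,0]; G=np.c_[g,X[:,2]]
    def show(k,lo,hi):
        P=G[np.all((G>lo)&(G<hi),1)]
        if len(P)>3: print(n,k,len(P),"mean",P.mean(0).round(1),"p2",np.percentile(P,2,0).round(1),"p98",np.percentile(P,98,0).round(1))
    show("nut",[0,12,84],[50,50,130]); show("nut top",[0,12,115],[50,32,130])
    show("fixed",[0,-140,60],[50,-100,79]); show("mov",[0,45,60],[50,90,80]); show("tab",[-70,90,70],[-30,150,110])
    D=T if n=="top" else S; X=D["X"].reshape(-1,3); X=X[~np.isnan(X[:,0])]
    g=(X[:,:2]-b)@np.array([[c,-s],[s,c]])-[8,0]; G=np.c_[g,X[:,2]]; n+="0"
    show("fixed",[0,-140,60],[50,-100,79]); show("mov",[0,45,60],[50,90,80]); show("tab",[-70,90,84],[-30,150,110]); show("V1",[10,-87,25],[40,-60,60]); show("V2",[10,-30,25],[40,-5,60]); show("beam",[-70,-60,26],[-30,20,36])
E
```

```text
top nut 118 mean [ 26.3  27.3 117.1] p2 [ 11.   12.8 101.9] p98 [ 43.3  39.5 124.6]
top nut top 61 mean [ 26.6  23.3 119.6] p2 [ 12.7  13.  115.4] p98 [ 39.1  31.5 124.8]
top mov 52 mean [24.4 67.1 74.7] p2 [ 6.8 61.6 71.6] p98 [41.5 72.8 78.6]
top tab 46 mean [-50.8 115.5  94.4] p2 [-62.1 108.8  76.2] p98 [-39.5 122.6 100.7]
top0 fixed 66 mean [  24.9 -122.7   73. ] p2 [   7.2 -129.9   62.7] p98 [  42.2 -117.6   78.1]
top0 mov 53 mean [24.2 67.1 74.7] p2 [ 6.7 61.7 70.9] p98 [41.7 72.8 77.6]
top0 tab 44 mean [-50.7 115.8  95. ] p2 [-62.1 109.1  90. ] p98 [-39.5 122.6  98.8]
top0 V1 40 mean [ 25.1 -72.6  38.3] p2 [ 10.8 -77.4  26.7] p98 [ 39.  -68.4  49.3]
top0 V2 39 mean [ 25.4 -17.3  39.3] p2 [ 11.  -22.4  28.6] p98 [ 39.2 -12.5  47.6]
top0 beam 193 mean [-50.  -20.4  30. ] p2 [-60.5 -58.6  26.5] p98 [-39.5  18.7  33.8]
side nut 161 mean [ 22.7  33.5 110.1] p2 [10.6 12.8 92.6] p98 [ 41.7  43.5 122.9]
side nut top 30 mean [ 23.2  23.3 119. ] p2 [ 14.3  12.8 115.3] p98 [ 35.4  30.7 123. ]
side fixed 23 mean [   9.6 -122.6   66.9] p2 [   5.1 -129.3   60.4] p98 [  20.  -116.2   76.1]
side mov 82 mean [21.3 71.2 70.2] p2 [ 4.6 63.  61.5] p98 [39.4 76.9 76.3]
side tab 102 mean [-54.  120.5  86.1] p2 [-63.6 110.8  71.8] p98 [-41.  125.6  98.3]
side0 fixed 76 mean [  22.5 -122.6   69.6] p2 [   6.5 -131.    60.6] p98 [  42.2 -116.3   76.2]
side0 mov 81 mean [20.8 71.3 70.4] p2 [ 5.5 63.5 60.8] p98 [38.6 76.9 77.1]
side0 tab 61 mean [-53.5 119.6  91.9] p2 [-64.3 110.5  84.5] p98 [-40.4 125.2  96.8]
side0 V1 47 mean [ 26.7 -69.5  34.9] p2 [ 12.2 -76.9  25.6] p98 [ 39.  -63.9  45.8]
side0 V2 46 mean [ 26.7 -14.1  34.9] p2 [ 10.3 -21.3  25.1] p98 [39.5 -7.9 46.9]
side0 beam 155 mean [-51.6 -19.4  29.3] p2 [-63.  -58.2  26.4] p98 [-40.1  16.9  32.5]
```

Run:
```python
from h import *
x,y=590.3,-212.5
r.servo_line([x,y,90],v=60); r.wait(.2); f0=np.array(r.observe()["force"]); print(f0, r.observe()["tool_pos"])
r.servo_line([x,y,39],v=60); r.wait(.1)
z=39
while z>34.5:
    z-=.5; r.servo_line([x,y,z],v=15); s=r.observe(); d=np.array(s["force"])-f0
    print(z,s["tool_pos"][2].round(2),d.round(2))
    if np.linalg.norm(d)>5 or d[2]>2.5: break
for n in("side",):
    p=eyes.capture(n); cv2.imwrite(f"pics/{n}2.png",cv2.resize(p["img"][120:240,210:370,::-1],(800,600)))
print(s["t"],r.observe()["tool_pos"])
```

```text
[ 0.56034794  0.54574073 -3.0124284 ] [ 590.33191345 -212.53407509   90.1095788 ]
38.5 38.67 [-0.37 -0.5  -0.13]
38.0 37.96 [-0.02 -0.   -0.81]
37.5 37.44 [-0.9   0.43  0.03]
37.0 36.97 [-0.97  0.07 -0.21]
36.5 36.7 [-1.81  0.09  3.44]
12.4 [ 590.15528667 -212.44191601   36.69580698]
```

View pics/side2.png

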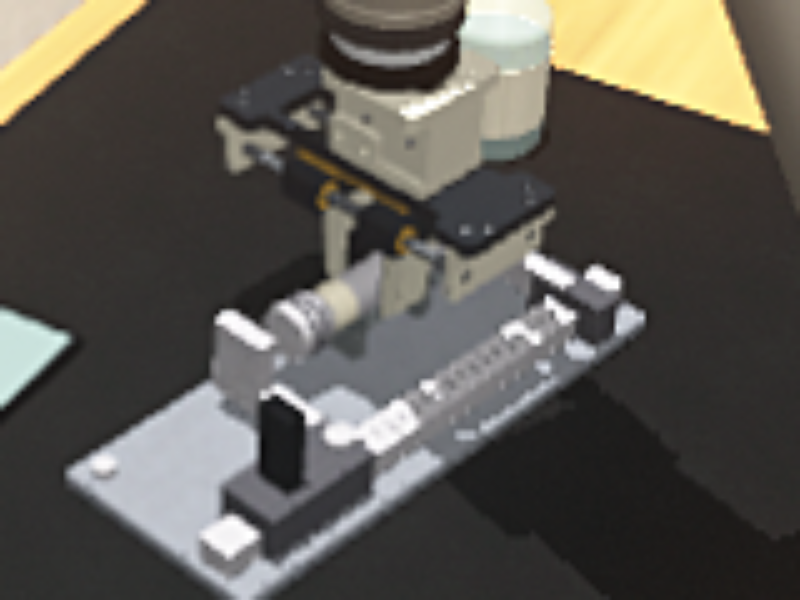

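The side crop shows the column sitting over both V rests, with its near nut at (305,325) and clear of the movable jaw at (245,355). The load is already transferring, so I'll let go, clear out and set up behind the tab.

```bash
cat >> h.py <<'E'
YAW=-.265; XH=np.array([np.cos(YAW),np.sin(YAW)]); YH=np.array([-XH[1],XH[0]]); B=np.array([570.2,-164.7])
def gw(x,y,z): return [*(B+(x+8)*XH+y*YH),z]
def wg(p): d=np.array(p[:2])-B; return d@XH-8,d@YH
E
python3 - <<'E'
from h import *
x,y=590.3,-212.5
r.servo_line([x,y,36],v=15); r.gripper_open(); print(r.observe()["gripper_width"],r.observe()["force"])
r.servo_line([x,y,150],v=120)
r.grasp(10)
o=down(YAW)
r.goto(gw(-50,144,150),o)
r.servo_line(gw(-50,144,62),v=100)
r.wait(.2); s=r.observe(); print(s["t"],s["force"],wg(s["tool_pos"]),s["gripper_width"])
for n in("top","side"):
    p=eyes.capture(n); np.savez(f"{n}3.npz",X=cloud(p),img=p["img"])
    X=cloud(p).reshape(-1,3); X=X[~np.isnan(X[:,0])]; g=(X[:,:2]-B)@np.stack([XH,YH],1)-[8,0]; G=np.c_[g,X[:,2]]
    P=G[np.all((G>[0,-120,50])&(G<[50,55,80]),1)]; print(n,len(P),P.mean(0),np.percentile(P,[1,99],0).round(1),np.percentile(P[P[:,1]>10],[50,98],0).round(1))
cv2.imwrite("pics/side3.png",cv2.resize(p["img"][120:240,210:370,::-1],(800,600)))
E
```

```text
1.0009076103173027 [-1.13555296 -0.70965168  0.0257933 ]
18.4333 [ 0.14773676  0.63596746 -0.06254189] (np.float64(-49.641471879974894), np.float64(144.0801248912514)) 0.0057545451093838134
top 510 [ 25.64713453 -43.17591861  61.21232098] [[   9.8 -119.5   50.7]
 [  42.4   32.3   70.4]] [[25.2 22.1 63.6]
 [41.4 33.  70.2]]Traceback (most recent call last):
  File "<stdin>", line 13, in <module>
    return _quantile_unchecked(
        a, q, axis, out, overwrite_input, method, keepdims, weights)
    return _ureduce(a,
                    func=_quantile_ureduce_func,
    ...<5 lines>...
                    overwrite_input=overwrite_input,
                    method=method)
    r = func(a, **kwargs)
    result = _quantile(arr,
                       quantiles=q,
    ...<2 lines>...
                       out=out,
                       weights=wgt)
    slices_having_nans = np.isnan(arr[-1, ...])
                                  ~~~^^^^^^^^^
IndexError: index -1 is out of bounds for axis 0 with size 0
```

The top cloud puts the column in the rests: axis at x≈25.6, +y end at ≈33, so about 3 mm off the fixed jaw. Next I'll push the tab gently.

```bash
cat > push.py <<'E'
from h import *
s=r.observe(); f0=np.array(s["force"])[:2]@YH
def F():
    v=[]
    for _ in range(4): r.wait(.02); v.append(np.array(r.observe()["force"])[:2]@YH-f0)
    return np.mean(v)
log=[]; y=144.
while y>96:
    st=4 if y>112 else (1 if y>106 else .5)
    y-=st; r.servo_line(gw(-50,y,62),v=30 if st>1 else 12)
    fm=np.array(r.observe()["force"])[:2]@YH-f0
    f=F(); log.append((y,round(wg(r.observe()["tool_pos"])[1],2),round(fm,1),round(f,1)))
    if max(f,fm)>8.5: break
print(*log,sep="\n"); print(r.observe()["t"])
E
python3 push.py
```

```text
(140.0, np.float64(139.86), np.float64(0.8), np.float64(1.0))
(136.0, np.float64(135.88), np.float64(1.1), np.float64(0.8))
(132.0, np.float64(131.86), np.float64(0.5), np.float64(0.5))
(128.0, np.float64(127.86), np.float64(1.5), np.float64(1.6))
(124.0, np.float64(123.73), np.float64(0.6), np.float64(1.1))
(120.0, np.float64(119.66), np.float64(2.1), np.float64(1.0))
(116.0, np.float64(115.71), np.float64(1.8), np.float64(0.9))
(112.0, np.float64(111.72), np.float64(1.4), np.float64(1.1))
(111.0, np.float64(111.03), np.float64(2.0), np.float64(2.2))
(110.0, np.float64(110.07), np.float64(3.5), np.float64(3.6))
(109.0, np.float64(108.95), np.float64(4.3), np.float64(3.4))
(108.0, np.float64(107.88), np.float64(3.2), np.float64(2.8))
(107.0, np.float64(106.89), np.float64(3.8), np.float64(3.1))
(106.0, np.float64(105.92), np.float64(2.3), np.float64(3.0))
(105.5, np.float64(105.59), np.float64(4.2), np.float64(4.1))
(105.0, np.float64(105.12), np.float64(4.7), np.float64(5.3))
(104.5, np.float64(104.49), np.float64(4.7), np.float64(5.2))
(104.0, np.float64(103.94), np.float64(4.6), np.float64(4.8))
(103.5, np.float64(103.42), np.float64(3.6), np.float64(4.4))
(103.0, np.float64(102.95), np.float64(5.3), np.float64(4.9))
(102.5, np.float64(102.46), np.float64(4.4), np.float64(4.5))
(102.0, np.float64(101.97), np.float64(4.1), np.float64(4.6))
(101.5, np.float64(101.45), np.float64(4.4), np.float64(4.7))
(101.0, np.float64(100.95), np.float64(4.7), np.float64(4.5))
(100.5, np.float64(100.48), np.float64(4.2), np.float64(4.9))
(100.0, np.float64(100.08), np.float64(4.7), np.float64(5.9))
(99.5, np.float64(99.76), np.float64(5.5), np.float64(6.6))
(99.0, np.float64(99.47), np.float64(6.8), np.float64(7.1))
(98.5, np.float64(99.18), np.float64(8.9), np.float64(8.2))
27.9833
```

Force steps: about 3 N sliding, 5 N once the jaw met the column (≈105.5), then a steady rise from ≈100.3 when the column met the fixed jaw. The column is now held, so I'll back off and check.

Run:
```python
from h import *
r.servo_line(gw(-50,115,62),v=40); r.servo_line(gw(-50,115,170),v=120)
r.goto([300,-400,250],down(YAW))
s=r.observe(); print(s["t"],s["force"])
for n,b in(("top",(571,-166.1)),("side",(569.4,-163.3))):
    p=eyes.capture(n); X=cloud(p).reshape(-1,3); X=X[~np.isnan(X[:,0])]; g=(X[:,:2]-b)@np.stack([XH,YH],1)-[8,0]; G=np.c_[g,X[:,2]]
    for k,lo,hi in(("fixed",[0,-140,70.5],[50,-105,79]),("mov",[0,20,70.5],[50,55,79]),("col",[8,-110,48],[42,25,68]),("tab",[-70,60,84],[-30,110,110])):
        P=G[np.all((G>lo)&(G<hi),1)]; print(n,k,len(P),P.mean(0).round(1),"slope",np.polyfit(P[:,0],P[:,1],1)[0].round(3))
    c=p["img"][150:240,210:350] if n=="top" else p["img"][130:235,210:350]
    cv2.imwrite(f"pics/{n}4.png",cv2.resize(c[...,::-1],(800,600)))
```

```text
31.2417 [ 0.4827177  -0.10279976 -0.57988409]
top fixed 54 [  25.2 -123.6   74.6] slope 0.004
top mov 53 [24.2 35.9 74.7] slope 0.024
top col 435 [ 24.4 -42.7  60.5] slope -0.183
top tab 42 [-50.5  82.9  95.7] slope 0.034
side fixed 38 [  24.7 -124.1   73.7] slope -0.016
side mov 44 [22.  38.4 74. ] slope 0.024
side col 316 [ 18.9 -44.9  59.1] slope -0.562
side tab 61 [-53.2  87.   92. ] slope 0.076
```

View pics/top4.png

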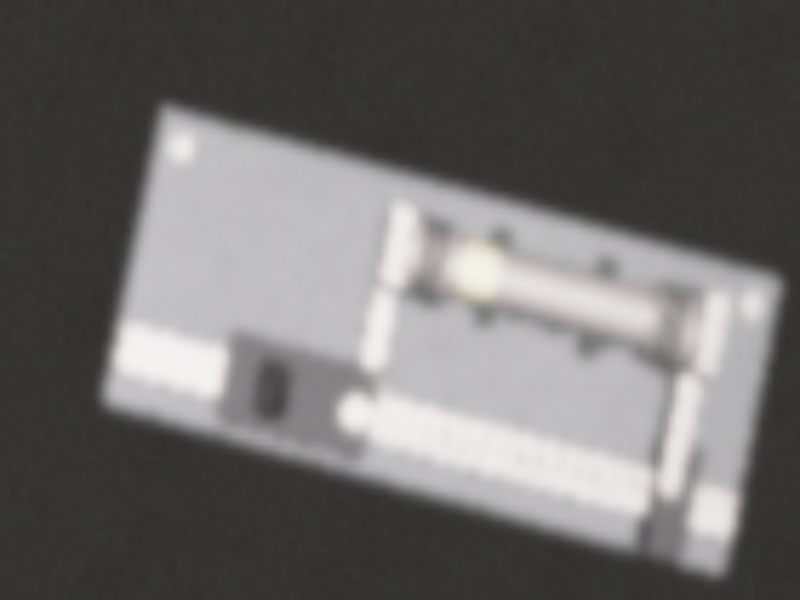

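View pics/side4.png

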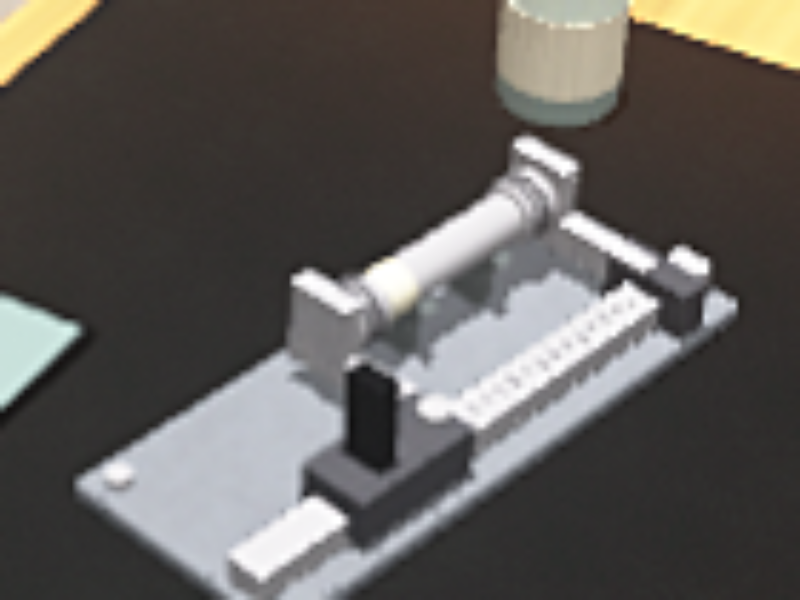

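Both views show the column seated in the rests and touching both jaws, at (405,245)/(705,330) in the top crop and (330,310)/(545,185) in the side crop. The jaw is square to within about 0.02 rad and the arm is clear.

```bash
python3 -c "
from h import *
print(order.sign_off())"
```

```text
the job is handed in; nothing more can be done
None
```

The job is handed in: the long column lies in the V rests, released, with the caliper closed on it touching both jaws and the movable jaw about 0.02 rad out of square, finished at about 31 s on the robot's clock.

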